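# Couple the electrode holder to the ball of the blue stand

### The arm

A 6-joint arm with a two-finger parallel gripper is mounted at the origin on a cart in front of the work surface, level with it; the furniture and walls round the work are solid. World frame = base frame: x ahead of the robot, y to its left, z up, the work surface at z = 0. Lengths are in mm, angles in degrees, forces in N, time in s.
With the tool pointing down it reaches from about 275 to 750 mm from the base axis. Payload 10.2 kg.
Tool frame: the origin (TCP) lies at the very end of the fingers, on their centre line; the grasp point (between the pads) lies 19 mm behind it; z points along the fingers, y is the line along which they close (so a half turn about z gives the same grasp; the last joint's range is limited). The gripper opens to 88 mm and grips with 3 to 60 N. Pads are 18 mm wide; open, the fingers measure 123 mm over their backs; the gripper's body (75 mm by 187 mm) begins 45 mm behind the grasp point.
Start: joints at [62.2, 17.928, 85.812, -0, 76.261, -12.8], TCP at [135.893, 507.114, 238.72] pointing down, gripper open.
Joint ranges: [-168.41, 168.41], [-55.51, 124.54], [10.69, 146.95], [-70.63, 250.63], [1, 178], [-165.06, 165.06]. Speed limits (degrees/s): [136.94, 136.94, 172.46, 180, 180, 180].

### API

Orientations are given as a 3x3 rotation matrix whose columns are the frame's x, y, z axes.
In Python, from plant import telemetry, camera, calibration, job, spotter gives the robot as it stands.
- The arm moves only by the tool jog_arm, never from a script. Its argument "motion" is a list of rows, each an object with "fingers": the opening, from 0 (shut) to 1 (fully open); "slide": the shift along the tool's x, y, z in m, a list of three; "roll": the turn about the tool's z in degrees. A call has 1 to 5 rows; each row is the pose to reach, as a shift and turn from the pose commanded when the call began, along the tool's axes at that moment; what a row does not reach only later rows make up. A row lasts 1/8 s, in which the tool goes at most 62.5 mm and 10.7 degrees, less where a joint would pass 70% of its speed; a pose out of reach is approached as far as the arm can. A call with a gripper value outside its range is refused whole. The fingers move at their own pace and stop on an object; the grip force is fixed at half the most. Time passes only in rows, so rows that repeat a pose let the fingers close. It gives the time, the measured TCP pose, the force, the opening and the grip force at its end, in the units of the state.
- telemetry.observe(): the state, without advancing time (a new reading comes with each control period).
- camera(name): name is "scene" or "top" or "wrist"; returns the picture (480x640x3 uint8, red, green, blue); there is no depth.
- calibration(name): a dict with "K" (3x3 intrinsics, pixels), "distortion" ([k1, k2, p1, p2, k3] as OpenCV has them; the pictures are not rectified), "origin" and "orientation" of the camera in the world. Camera axes: x right, y up, looking along -z (the intrinsics and any distortion apply to the point x, -y, -z); pixel columns grow to the right and rows downward; lengths in mm; the calibration is good to about 2 mm. A picture is of the moment at which its call begins: read the wrist's pose just before it. calibration takes no time and is no camera call; for the wrist camera it gives the pose at the moment of the call.
- job.close_job(): hands the job in; it is judged then, once.
Trained networks look in the newest picture that a camera, given by its name, has taken for a name from the list of things; names that differ only in an ending like _2 or _b are one class to them, and where a whole thing is asked for, a point or a joint stands for the part that bears it (a point fixed in the world has none). Each returns a list of dicts, best first, with "score" (0 to 1); they miss things now and then, are a little off and sometimes report something else, mostly with a low value. They report only what shows in the picture. A call takes as long as a camera call. They do not tell look-alikes from the thing itself.
- spotter.boxes_of(camera, thing): "point" ([column, row] in pixels, amid what is visible of it).
The state is a dict: "time": time; "joint_pos": joint angles; "joint_vel": joint speeds; "tau": joint torques, N m; "tcp_pos": TCP position; "orientation": TCP orientation; "ft_force": force on the tool from outside, world axes, zero at the start; "wrist_torque": the same for the moment, N m; "gripper_width": finger opening in mm; "finger_force": force on a finger pad.
Only numpy, scipy, OpenCV 4.12 (cv2) and the standard library are available. Lean on these libraries where they do the work, as an engineer would, in place of code of your own. Each camera call takes 0.05 s, during which the arm holds its last target. There are 200 camera calls.

### The job

Lower the grey electrode holder's socket squarely onto the steel ball of the blue round stand (not the yellow one), so that it sits flat on the stand, and let it go. Then press its red latch lever fully down and leave it coupled.

Things in the scene. Friction and masses are not known exactly. Their poses are not given: they have to be found in the camera images.
- coupler_center (a point): Loose grey electrode holder (0.35 kg), standing upright: housing 46 mm wide (its y; flat sides, grip here, x -34 to +26 mm) and 46 high. Point on the socket axis, midway between the sides, 28 mm above the underside, 18 below the roof. Socket opens downward below it, 34 mm wide, 39 deep. +x: black clip, ending 82 mm out. -x: tail to -62 mm (36 high) and red lever. z up.
- lever_pad (a point): Middle of the top of the red thumb pad (26 mm along the coupler's x, 34 wide) at the lever's free end. Raised, it is about 56 mm to -x of the coupler's centre point and 39 above it; pressed fully down, 62 mm to -x and 23 above. About 3 N on it moves the lever.
- latch (a joint): Angle of the red latch lever, rad: 0 to 0.1 raised at the start, 0.45 fully pressed down at its stop. Friction holds it where it is left. As it is pressed, a steel hook on it swings under the ball, so it must still be raised when the socket goes over the ball.
- ball_blue_stand (a point): Centre of the 30 mm steel ball on the blue stand, a fixed round base of 140 mm diameter, 28 high; the ball's centre is 22 mm above the base's flat top. Fully home, the coupler's underside rests on that top, its centre point 6 mm above the ball's centre; any heading will do. A yellow stand of the same shape stands across the bench; left and right are random.
Not all that is in view belongs to the job. What is shaped like the part that bears ball_blue_stand but pink, purple or white is not meant.

How it is judged (in metres and radians):
On the way:
1. the coupler sits home on the ball of the blue stand with its lever still raised (horizontal distance between coupler_center and ball_blue_stand below 0.01 m and height (world z) of coupler_center below 0.062 m and angle between coupler_center's own z axis and vertical below 0.175 rad and value of joint latch below 0.25 rad), for 0.2 s.
At the end, for the whole second after the job is handed in: The coupler rests on the blue stand with its socket over the ball: centre point within 10 mm of the ball sideways and no more than 62 mm above the bench (fully home is 56 mm), tilted less than 0.175 rad (10 degrees), at rest, and the latch lever pressed to more than 0.38 of its 0.45 rad (horizontal distance between coupler_center and ball_blue_stand below 0.01 m and height (world z) of coupler_center below 0.062 m and angle between coupler_center's own z axis and vertical below 0.175 rad and value of joint latch above 0.38 rad and linear speed of coupler below 0.02 m/s); the robot touches nothing.
It also fails if it takes over 48 s, if anything falls off the work surface, if the arm or the gripper's body presses on something with over 40 N, if the wrist force passes 120 N, or if a joint passes its speed limit or range.

## Working session

There is one attempt and no reset: what is moved stays moved. The work goes in short steps, Python scripts to look and compute and a tool call to move; the robot and the scene stay as the last step left them, time stands still between calls to the robot, and variables do not carry over. Pictures are saved under pics/ and viewed, at most 10 in all, crops included, and the job is handed in when it is done.

Besides the shell and the picture viewer there is one more tool, called after ">>>" by a JSON object that holds its "fn" and its "kwargs", one argument or row to a line. jog_arm: Moves the arm, as the interface text tells. Its arguments: {"type":"object","properties":{"motion":{"type":"array"}},"required":["motion"]}

```bash
mkdir -p pics; cat > h.py <<'E'
import numpy as np, cv2
from plant import telemetry, camera, calibration, job, spotter
def ray(cal,px):
    K=np.array(cal["K"]);d=np.array(cal["distortion"])
    u=cv2.undistortPoints(np.array([[px]],float),K,d)[0,0]
    R=np.array(cal["orientation"]);v=R@np.array([u[0],-u[1],-1.0])
    return np.array(cal["origin"]),v/np.linalg.norm(v)
def onz(cal,px,z):
    o,v=ray(cal,px);return o+v*(z-o[2])/v[2]
def proj(cal,P):
    R=np.array(cal["orientation"]);q=R.T@(np.array(P,float)-np.array(cal["origin"]))
    return cv2.projectPoints(np.array([[q[0],-q[1],-q[2]]]),np.zeros(3),np.zeros(3),np.array(cal["K"]),np.array(cal["distortion"]))[0][0,0]
def save(img,n): cv2.imwrite("pics/"+n,img[:,:,::-1])
E
python3 - <<'E'
from h import *
ims=[]
for c in ("scene","top"):
    im=camera(c);save(im,c+"0.png");cal=calibration(c);print(c,np.round(cal["origin"]))
    for t in("coupler_center","lever_pad","ball_blue_stand","latch"):
        for r in spotter.boxes_of(c,t): print(t,round(r["score"],2),np.round(r["point"]),np.round(onz(cal,r["point"],50)))
print(telemetry.observe())
E
```

```text
scene [   7. -707.  538.]
lever_pad 0.78 [303. 281.] [452.  28.  50.]
ball_blue_stand 0.97 [234. 231.] [440. 322.  50.]
ball_blue_stand 0.89 [272. 256.] [452. 153.  50.]
ball_blue_stand 0.87 [308. 224.] [610. 261.  50.]
ball_blue_stand 0.73 [388. 313.] [ 515. -152.   50.]
top [ 354.   96. 1376.]
coupler_center 0.92 [358. 259.] [478.  24.  50.]
lever_pad 0.76 [356. 274.] [445.  27.  50.]
ball_blue_stand 0.91 [274. 257.] [484. 210.  50.]
ball_blue_stand 0.87 [416. 230.] [ 544. -108.   50.]
ball_blue_stand 0.7 [196. 269.] [456. 384.  50.]
ball_blue_stand 0.69 [227. 183.] [652. 320.  50.]
latch 0.58 [357. 278.] [436.  26.  50.]
{'time': 0.5, 'joint_pos': array([ 6.22017692e+01,  1.79307463e+01,  8.58139748e+01, -2.67568429e-03,
        7.62605006e+01, -1.27999958e+01]), 'joint_vel': array([ 0.00532619,  0.07565868, -0.12598723, -0.02481338,  0.05849913,
        0.00876431]), 'tau': array([ 7.03398018e-05, -4.01885819e+01, -2.52288634e+01,  6.94535812e-02,
        3.22307472e-02, -1.83687280e-05]), 'tcp_pos': array([135.88474433, 507.10205408, 238.68057209]), 'orientation': array([[-9.65936670e-01,  2.58778574e-01, -2.37400113e-06],
       [ 2.58778573e-01,  9.65936664e-01, -1.01773999e-04],
       [-2.40437955e-05, -9.89215779e-05, -9.99999995e-01]]), 'ft_force': array([-0.21557877,  0.09648092, -0.55237542]), 'wrist_torque': array([-0.02161719, -0.01212221, -0.0396085 ]), 'finger_force': 0.0, 'gripper_width': 88.05617144335103}
```

View pics/top0.png

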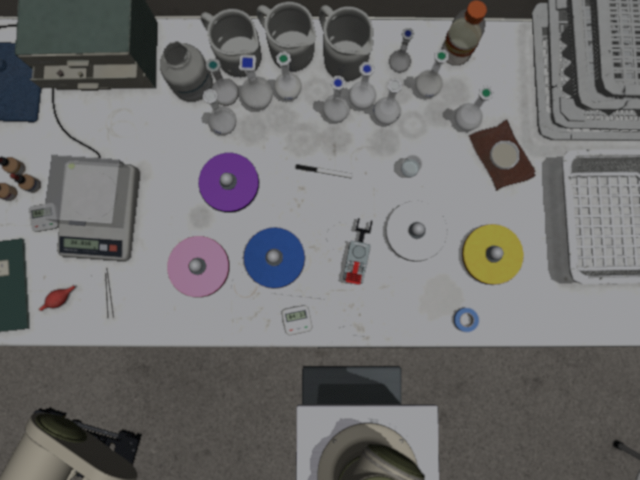

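View pics/scene0.png

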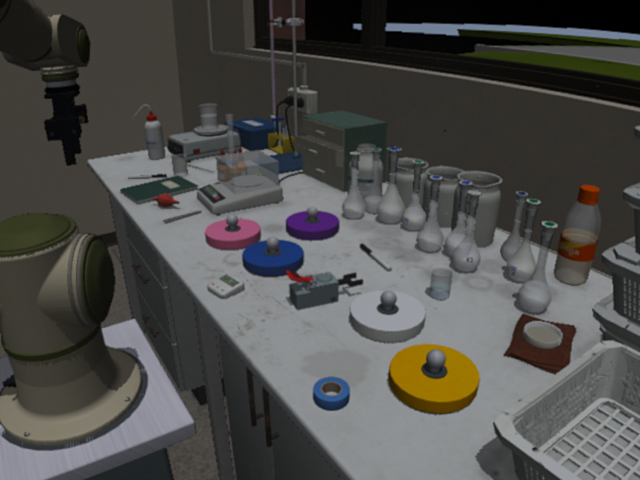

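Candidates from the top view:
- Stands: blue (274,257), pink (197,266), purple (228,181), white (416,230), yellow (494,254). The blue one is right by its description.
- Coupler: grey body at (358,259), with the red lever at (356,274) towards the robot and the black clip at (361,226).

I'll check the choice in a close crop and start towards the coupler.

>>> {"fn": "jog_arm", "kwargs": {
  "motion": [
    {"fingers": 1,"slide": [-0.045,-0.0375,0],"roll": -2},
    {"fingers": 1,"slide": [-0.09,-0.075,0],"roll": -4},
    {"fingers": 1,"slide": [-0.135,-0.1125,0],"roll": -6},
    {"fingers": 1,"slide": [-0.18,-0.15,0],"roll": -8},
    {"fingers": 1,"slide": [-0.225,-0.1875,0],"roll": -10}
  ]
}}

```text
time: 1.12
tcp_pos: [305.5, 266.2, 239.0]
orientation: [[-0.996, 0.086, 0.001], [0.086, 0.996, 0.0], [-0.001, 0.0, -1.0]]
ft_force: [0.3, 0.4, 0.5]
gripper_width: 88.5
finger_force: 0.0
```

```bash
python3 - <<'E'
from h import *
im=cv2.imread("pics/top0.png")[190:320,220:440];cv2.imwrite("pics/crop.png",cv2.resize(im,None,fx=3.6,fy=3.6,interpolation=cv2.INTER_CUBIC))
s=telemetry.observe();print(s["tcp_pos"],s["orientation"]);c=calibration("wrist");print(c)
E
```

```text
[305.48728014 266.17108902 238.9737469 ] [[-9.96315300e-01  8.57624834e-02  7.87075302e-04]
 [ 8.57627675e-02  9.96315530e-01  3.34537319e-04]
 [-7.55484596e-04  4.00806405e-04 -9.99999634e-01]]
{'K': array([[336.04519355,   0.        , 315.26891156],
       [  0.        , 336.04519355, 238.22711644],
       [  0.        ,   0.        ,   1.        ]]), 'distortion': array([-0.05764122,  0.        ,  0.        ,  0.        ,  0.        ]), 'origin': array([236.18913286, 271.75114504, 385.08207794]), 'orientation': array([[ 8.51694163e-02, -9.58687990e-01, -2.71410221e-01],
       [ 9.96366090e-01,  8.17062599e-02,  2.40562355e-02],
       [-8.86509987e-04, -2.72472796e-01,  9.62163078e-01]])}
```

View pics/crop.png

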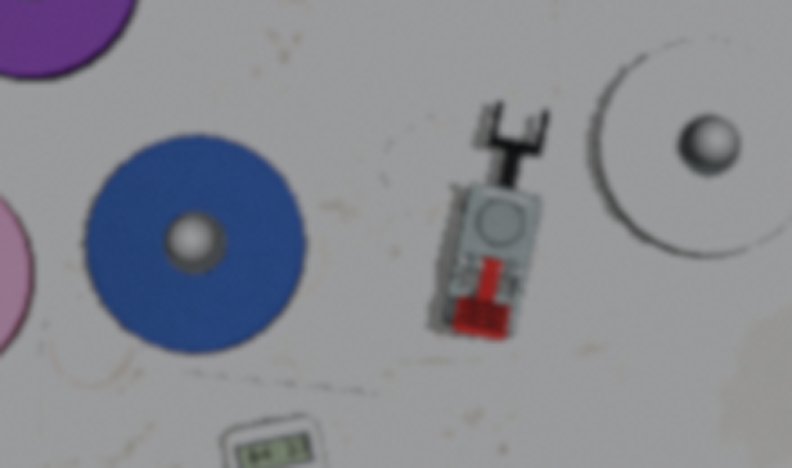

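The crop confirms the choice: the blue stand's ball is at crop (195,240), the grey coupler's socket circle at (500,222), its red pad at (481,320), and the clip points up. Next I'll measure the ball and coupler from the wrist.

```bash
python3 - <<'E'
from h import *
c=calibration("wrist");im=camera("wrist");save(im,"w1.png")
for t,z in(("coupler_center",28),("lever_pad",67),("ball_blue_stand",50)):
    for r in spotter.boxes_of("wrist",t): print(t,round(r["score"],2),np.round(r["point"]),np.round(onz(c,r["point"],z)))
# ball by circle refine / blue base by colour, in both
for n,cal,i in(("wrist",c,im),("top",calibration("top"),cv2.imread("pics/top0.png")[:,:,::-1])):
    h=cv2.cvtColor(np.ascontiguousarray(i),cv2.COLOR_RGB2HSV)
    m=cv2.inRange(h,(105,120,50),(125,255,255));k,l,st,ce=cv2.connectedComponentsWithStats(m)
    j=1+np.argmax(st[1:,4]); hull=cv2.convexHull(np.argwhere(l==j)[:,::-1].astype(np.int32))
    P=np.array([onz(cal,p[0],28)[:2] for p in hull.astype(float)])
    print(n,st[j],cv2.minEnclosingCircle(P.astype(np.float32)),cv2.fitEllipse(P.astype(np.float32)))
t=calibration("top")
a=onz(t,(358.9,251.7),46)[:2];b=onz(t,(353.6,278.9),67)[:2];print(a,b,np.degrees(np.arctan2(*(a-b)[::-1])))
E
```

```text
coupler_center 0.78 [130. 321.] [422.  29.  28.]
ball_blue_stand 0.95 [284. 332.] [438. 218.  50.]
ball_blue_stand 0.87 [400. 308.] [419. 350.  50.]
wrist [ 234  299  103   37 2865] ((453.12335205078125, 215.99542236328125), 61.78034591674805) ((465.29742431640625, 214.72084045410156), (117.72856140136719, 124.44821166992188), 5.935107231140137)
top [ 244  228   60   60 2533] ((484.0011291503906, 213.06649780273438), 67.79257202148438) ((484.32293701171875, 213.0331268310547), (134.2318878173828, 135.30975341796875), 146.5152130126953)
[495.45403326  20.61285132] [433.06925706  33.74165774] -11.884409649609472
```

View pics/w1.png

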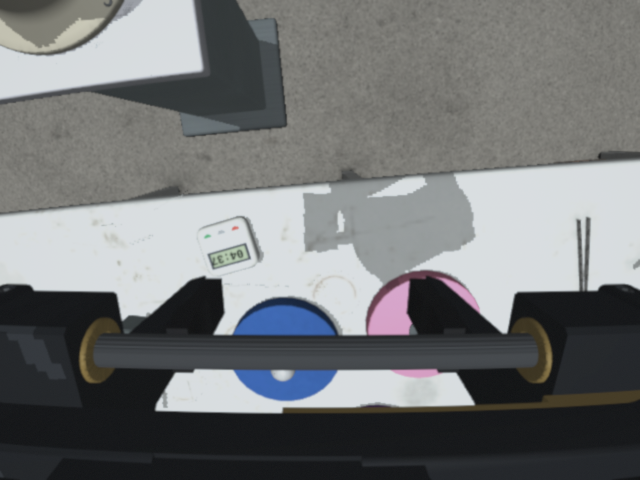

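Wrist picture: the blue stand is at (285,348) with its ball at (283,372), partly hidden behind the gripper bar. Anything below the TCP shows around row 200, so I'll look at the ball from directly above.

>>> {"fn": "jog_arm", "kwargs": {
  "motion": [
    {"fingers": 1,"slide": [-0.046,-0.009,0],"roll": 2},
    {"fingers": 1,"slide": [-0.092,-0.018,0],"roll": 4},
    {"fingers": 1,"slide": [-0.138,-0.027,0],"roll": 6},
    {"fingers": 1,"slide": [-0.183,-0.037,0],"roll": 7},
    {"fingers": 1,"slide": [-0.183,-0.037,0],"roll": 7}
  ]
}}

```text
time: 1.95
tcp_pos: [484.9, 215.7, 237.8]
orientation: [[-0.978, 0.208, -0.001], [0.208, 0.978, -0.0], [0.001, -0.0, -1.0]]
ft_force: [-0.1, -0.7, 0.7]
gripper_width: 87.8
finger_force: 0.0
```

```bash
cat >> h.py <<'E'
def look(name,things):
    c=calibration("wrist");im=camera("wrist");save(im,name)
    s=telemetry.observe();print(np.round(s["tcp_pos"],1),np.round(s["orientation"],3).tolist(),s["time"],s["ft_force"])
    for t,z in things:
        for r in spotter.boxes_of("wrist",t): print(t,round(r["score"],2),np.round(r["point"],1),np.round(onz(c,r["point"],z),1))
    return c,im
E
python3 - <<'E'
from h import *
c,im=look("w2.png",[("ball_blue_stand",50)])
print(proj(c,(484,212,50)))
h=cv2.cvtColor(im,cv2.COLOR_RGB2HSV)
m=cv2.inRange(h,(105,120,50),(125,255,255));k,l,st,ce=cv2.connectedComponentsWithStats(m);j=1+np.argmax(st[1:,4]);print(st[j],ce[j])
hull=cv2.convexHull(np.argwhere(l==j)[:,::-1].astype(np.int32)); P=np.array([onz(c,p[0],28)[:2] for p in hull.astype(float)])
print(cv2.minEnclosingCircle(P.astype(np.float32)),cv2.fitEllipse(P.astype(np.float32)))
E
```

```text
[483.6 216.2 238.1] [[-0.978, 0.207, -0.001], [0.207, 0.978, 0.0], [0.001, -0.0, -1.0]] 2.0 [-0.49917955 -0.15274402 -0.30430601]
ball_blue_stand 0.81 [310.9 205.6] [474.8 212.6  50. ]
ball_blue_stand 0.79 [405.8 310.5] [611.1 290.7  50. ]
ball_blue_stand 0.77 [463.1 154.1] [455.3 369.1  50. ]
ball_blue_stand 0.71 [ 73.9 278.5] [499.  -61.2  50. ]
[312.19559385 214.54461196]
[  249   145   127   125 11269] [312.08989263 206.58887213]
((483.48834228515625, 211.8796844482422), 68.28482055664062) ((483.4322814941406, 211.74940490722656), (135.9892578125, 136.10806274414062), 76.7547607421875)
```

View pics/w2.png

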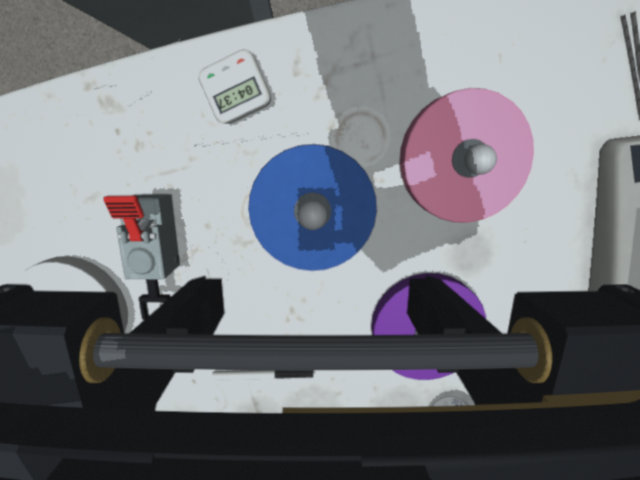

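Wrist picture: the blue stand is centred at (312,207) with its ball at (313,212), so the ball is at about (483.5, 212). The coupler's circle is at (140,260) and its pad at (122,206). Next I'll move above the coupler.

>>> {"fn": "jog_arm", "kwargs": {
  "motion": [
    {"fingers": 1,"slide": [-0.013,-0.048,0.015],"roll": 0},
    {"fingers": 1,"slide": [-0.026,-0.096,0.03],"roll": 0},
    {"fingers": 1,"slide": [-0.039,-0.144,0.045],"roll": 0},
    {"fingers": 1,"slide": [-0.051,-0.189,0.06],"roll": 0},
    {"fingers": 1,"slide": [-0.051,-0.189,0.06],"roll": 0}
  ]
}}

```text
time: 2.68
tcp_pos: [493.4, 18.9, 178.2]
orientation: [[-0.978, 0.21, -0.002], [0.21, 0.978, 0.0], [0.002, -0.0, -1.0]]
ft_force: [0.9, 0.9, 0.1]
gripper_width: 88.2
finger_force: 0.0
```

```bash
python3 - <<'E'
from h import *
c,im=look("w3.png",[("coupler_center",28),("lever_pad",67)])
h=cv2.cvtColor(im,cv2.COLOR_RGB2HSV)
m=cv2.inRange(h,(0,150,80),(6,255,255))|cv2.inRange(h,(174,150,80),(180,255,255));k,l,st,ce=cv2.connectedComponentsWithStats(m);j=1+np.argmax(st[1:,4]);print(st[j],ce[j])
E
```

```text
[493.7  20.2 178.8] [[-0.978, 0.208, -0.0], [0.208, 0.978, 0.0], [0.001, 0.0, -1.0]] 2.725 [-0.21175986  0.23362357  0.83204139]
coupler_center 0.84 [315.7 208.6] [480.3  21.5  28. ]
lever_pad 0.63 [318.3 161.9] [438.7  32.3  67. ]
[ 296  141   44   63 1550] [317.56064516 164.19677419]
```

View pics/w3.png

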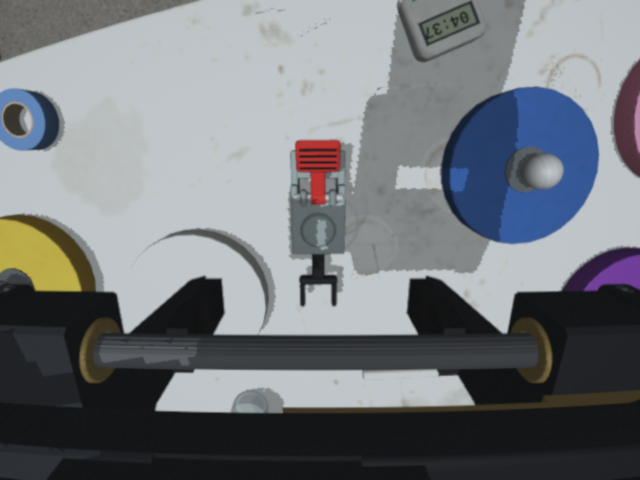

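The coupler is nearly straight in the picture, with its socket circle at (318,230) and its pad at (317,155).

```bash
python3 - <<'E'
from h import *
c=calibration("wrist");s=telemetry.observe()
a=onz(c,(318.5,230),46);b=onz(c,(317.8,155),67);d=a-b
print(a,b,np.linalg.norm(d[:2]),np.degrees(np.arctan2(d[1],d[0])))
l=onz(c,(290.5,254),46);r=onz(c,(345.5,254),46);print(l,r,np.linalg.norm(l-r),np.degrees(np.arctan2(*(l-r)[::-1][1:]))) 
R=s["orientation"];print((R.T@(a-s["tcp_pos"])),np.degrees(np.arctan2(R[1,1],R[0,1]))-90)
E
```

```text
[496.94217631  22.8266024   46.        ] [434.68033807  35.02457148  67.        ] 63.44546438366921 -11.084653235759234
[513.1601941   -5.59474816  46.        ] [523.05739333  41.58087602  46.        ] 48.20263550183577 -101.84851650746623
[ -2.28214615   2.1821149  133.31442987] -11.892493574940488
```

```bash
python3 - <<'E'
from h import *
im=cv2.imread("pics/w3.png")[130:310,270:370];cv2.imwrite("pics/crop3.png",cv2.resize(im,(330,594),interpolation=cv2.INTER_CUBIC))
E
```

```text
(no output)
```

View pics/crop3.png

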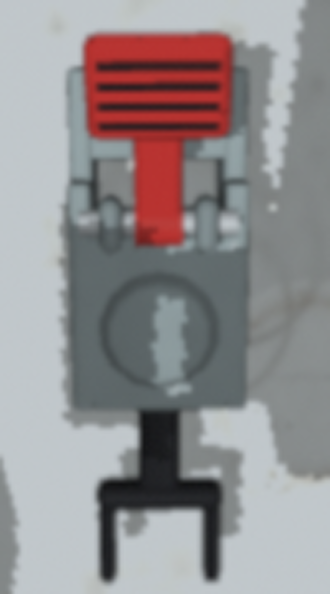

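```bash
python3 - <<'E'
from h import *
c=calibration("wrist");u=np.array([np.cos(np.radians(-11.9)),np.sin(np.radians(-11.9))]);v=np.array([-u[1],u[0]])
print(c["origin"])
f=lambda x,y,z:onz(c,(270+x/3.3,130+y/3.3),z)[:2]
for n,x,y,z in(("circle",159,330,46),("front",160,407,46),("L",72,407,46),("Rr",247,407,46),("step",160,182,46),("padfront",159,137,67),("padback",159,35,67),("tailback",160,68,36),("tip z40",160,578,40),("tip z28",160,578,28),("tip z15",160,578,15)):
    p=f(x,y,z);print(n,np.round(p,1),np.round([(p-[492.7,23.4])@u,(p-[492.7,23.4])@v],1))
E
```

```text
[426.09570697  35.10049206 325.43915188]
circle [496.9  22.6] [4.3 0. ]
front [517.6  18.5] [25.4  0.4]
L [512.8  -4.3] [ 25.4 -23. ]
Rr [522.3  41.1] [25.3 23.5]
step [459.4  30.6] [-34.1   0.2]
padfront [446.7  32.8] [-46.9  -0.3]
padback [424.5  37.4] [-69.6  -0.3]
tailback [432.3  36.3] [-61.8   0.2]
tip z40 [569.7   7.8] [78.6  0.6]
tip z28 [575.7   6.6] [84.7  0.7]
tip z15 [582.3   5.4] [91.4  0.9]
```

>>> {"fn": "jog_arm", "kwargs": {
  "motion": [
    {"fingers": 1,"slide": [0.0015,0.003,0.045],"roll": 0},
    {"fingers": 1,"slide": [0.0015,0.003,0.09],"roll": 0},
    {"fingers": 1,"slide": [0.0015,0.003,0.135],"roll": 0},
    {"fingers": 1,"slide": [0.0015,0.003,0.166],"roll": 0},
    {"fingers": 1,"slide": [0.0015,0.003,0.166],"roll": 0}
  ]
}}

```text
time: 3.45
tcp_pos: [492.5, 24.4, 11.8]
orientation: [[-0.979, 0.206, -0.003], [0.206, 0.979, 0.001], [0.003, 0.0, -1.0]]
ft_force: [0.5, -0.4, 0.5]
gripper_width: 88.1
finger_force: 0.0
```

>>> {"fn": "jog_arm", "kwargs": {
  "motion": [
    {"fingers": 0.35,"slide": [0,0,0],"roll": 0},
    {"fingers": 0.35,"slide": [0,0,0],"roll": 0},
    {"fingers": 0.35,"slide": [0,0,0],"roll": 0},
    {"fingers": 0.35,"slide": [0,0,0],"roll": 0},
    {"fingers": 0.35,"slide": [0,0,0],"roll": 0}
  ]
}}

```text
time: 4.08
tcp_pos: [493.7, 22.5, 13.1]
orientation: [[-0.978, 0.208, 0.0], [0.208, 0.978, -0.001], [-0.001, -0.0, -1.0]]
ft_force: [-0.8, -1.7, 4.0]
gripper_width: 46.0
finger_force: 30.0
```

>>> {"fn": "jog_arm", "kwargs": {
  "motion": [
    {"fingers": 0.3,"slide": [0,0,-0.03],"roll": 0},
    {"fingers": 0.3,"slide": [0,0,-0.07],"roll": 0},
    {"fingers": 0.3,"slide": [0,0,-0.1],"roll": 0},
    {"fingers": 0.3,"slide": [0.012,0.046,-0.1],"roll": 0},
    {"fingers": 0.3,"slide": [0.024,0.092,-0.1],"roll": 0}
  ]
}}

```text
time: 4.7
tcp_pos: [488.8, 118.7, 112.6]
orientation: [[-0.978, 0.209, -0.0], [0.209, 0.978, 0.0], [0.0, 0.0, -1.0]]
ft_force: [0.9, -0.1, -4.1]
gripper_width: 46.1
finger_force: 29.9
```

>>> {"fn": "jog_arm", "kwargs": {
  "motion": [
    {"fingers": 0.3,"slide": [0.012,0.046,0],"roll": 0},
    {"fingers": 0.3,"slide": [0.0245,0.091,0],"roll": 0},
    {"fingers": 0.3,"slide": [0.0245,0.091,0],"roll": 0},
    {"fingers": 0.3,"slide": [0.0245,0.091,0],"roll": 0}
  ]
}}

```text
time: 5.2
tcp_pos: [483.8, 211.5, 112.2]
orientation: [[-0.978, 0.208, -0.001], [0.208, 0.978, -0.0], [0.001, -0.001, -1.0]]
ft_force: [0.5, -0.3, -3.7]
gripper_width: 45.6
finger_force: 30.0
```

```bash
python3 - <<'E'
from h import *
c,im=look("w4.png",[("coupler_center",128),("lever_pad",167)])
ts=[]
for _ in range(3):
    camera("wrist"); ts.append(telemetry.observe()["tcp_pos"])
s=telemetry.observe();p=np.mean(ts,0);print(np.round(ts,1),s["gripper_width"])
R=s["orientation"];print("ball in tool",R.T@(np.array([483.5,212,50])-p))
cv2.imwrite("pics/crop4.png",cv2.resize(cv2.cvtColor(im,cv2.COLOR_RGB2BGR)[60:360,180:460],None,fx=2,fy=2,interpolation=cv2.INTER_CUBIC))
E
```

```text
[484.  211.1 112.4] [[-0.978, 0.209, -0.001], [0.209, 0.978, -0.0], [0.001, -0.0, -1.0]] 5.25 [ 2.41326461e-03  3.34788934e-02 -3.16611219e+00]
coupler_center 0.75 [313.4 247.4] [455.6 216.3 128. ]
lever_pad 0.76 [314.3 181.9] [425.7 223.2 167. ]
[[484.3 211.  112.7]
 [484.3 211.1 112.7]
 [484.3 211.2 112.7]] 45.45142182155899
ball in tool [ 0.95192426  0.74891895 62.6895241 ]
```

View pics/crop4.png

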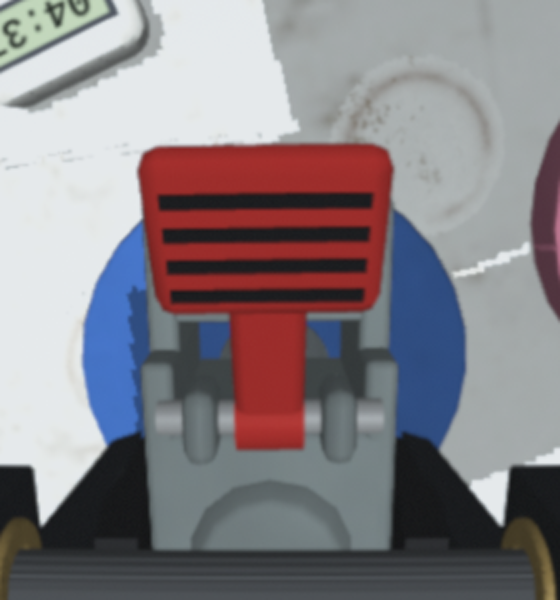

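The coupler is held straight over the blue stand, with its cheek step at crop row 358, its pad at (265,230) and its roof dome at about y 545. I'll work out its offset in the hand.

```bash
python3 - <<'E'
from h import *
c=calibration("wrist");s=telemetry.observe();R=s["orientation"];p=s["tcp_pos"]
for n,x,y,h in(("step",270,358,46),("step edges L",144,365,46),("R",396,365,46),("padfront",268,312,63),("padback",266,147,71)):
    q=onz(c,(180+x/2,60+y/2),p[2]-12.5+h);print(n,np.round(R.T@(q-p),1))
b=[(84,350),(464,350)]
for q in b: print(np.round(onz(c,(180+q[0]/2,60+q[1]/2),28),1))
E
```

```text
step [ 37.2  -0.5 -33.5]
step edges L [ 35.9 -22.6 -33.5]
R [ 36.   21.6 -33.5]
padfront [ 49.   -0.8 -50.5]
padback [ 71.9  -1.  -58.5]
[463.9 146.8  28. ]
[492.2 279.7  28. ]
```

>>> {"fn": "jog_arm", "kwargs": {
  "motion": [
    {"fingers": 0.3,"slide": [0,0.001,0.02],"roll": 0},
    {"fingers": 0.3,"slide": [0,0.001,0.034],"roll": 0},
    {"fingers": 0.3,"slide": [0,0.001,0.041],"roll": 0},
    {"fingers": 0.3,"slide": [0,0.001,0.046],"roll": 0},
    {"fingers": 0.3,"slide": [0,0.001,0.05],"roll": 0}
  ]
}}

```text
time: 6.12
tcp_pos: [484.6, 212.8, 62.8]
orientation: [[-0.978, 0.208, 0.001], [0.208, 0.978, 0.0], [-0.001, 0.0, -1.0]]
ft_force: [0.5, 0.4, -3.8]
gripper_width: 46.0
finger_force: 30.0
```

The underside is already at ball-centre height with no contact force, so I'll carry on down.

>>> {"fn": "jog_arm", "kwargs": {
  "motion": [
    {"fingers": 0.3,"slide": [0,0,0.008],"roll": 0},
    {"fingers": 0.3,"slide": [0,0,0.015],"roll": 0},
    {"fingers": 0.3,"slide": [0,0,0.019],"roll": 0},
    {"fingers": 0.3,"slide": [0,0,0.021],"roll": 0},
    {"fingers": 0.3,"slide": [0,0,0.022],"roll": 0}
  ]
}}

```text
time: 6.75
tcp_pos: [484.4, 212.8, 41.1]
orientation: [[-0.978, 0.208, -0.0], [0.208, 0.978, -0.0], [0.0, -0.0, -1.0]]
ft_force: [-3.8, -1.5, 8.2]
gripper_width: 45.9
finger_force: 29.9
```

>>> {"fn": "jog_arm", "kwargs": {
  "motion": [
    {"fingers": 0.9,"slide": [0,0,0],"roll": 0},
    {"fingers": 0.9,"slide": [0,0,0],"roll": 0},
    {"fingers": 0.9,"slide": [0,0,0],"roll": 0},
    {"fingers": 0.9,"slide": [0,0,-0.01],"roll": 0},
    {"fingers": 0.9,"slide": [0,0,-0.05],"roll": 0}
  ]
}}

```text
time: 7.38
tcp_pos: [483.4, 212.6, 90.4]
orientation: [[-0.978, 0.208, -0.004], [0.208, 0.978, -0.001], [0.003, -0.001, -1.0]]
ft_force: [-0.5, -0.9, -0.5]
gripper_width: 79.1
finger_force: 0.0
```

>>> {"fn": "jog_arm", "kwargs": {
  "motion": [
    {"fingers": 0.9,"slide": [0,0,-0.05],"roll": 0},
    {"fingers": 0,"slide": [0,0,-0.1],"roll": 0},
    {"fingers": 0,"slide": [0,0,-0.15],"roll": 0},
    {"fingers": 0,"slide": [0,0,-0.15],"roll": 0},
    {"fingers": 0,"slide": [0,0,-0.15],"roll": 0}
  ]
}}

```text
time: 8.0
tcp_pos: [483.9, 212.7, 240.3]
orientation: [[-0.978, 0.208, -0.001], [0.208, 0.978, -0.0], [0.001, -0.0, -1.0]]
ft_force: [0.9, 0.3, -0.2]
gripper_width: 41.5
finger_force: 0.0
```

```bash
python3 - <<'E'
from h import *
c,im=look("w5.png",[("lever_pad",93)])
print(proj(c,(484,212,74)))
cv2.imwrite("pics/crop5.png",cv2.resize(cv2.cvtColor(im,cv2.COLOR_RGB2BGR)[80:330,220:420],(480,600),interpolation=cv2.INTER_CUBIC))
E
```

```text
[483.8 212.7 239.7] [[-0.978, 0.208, -0.002], [0.208, 0.978, -0.0], [0.002, -0.001, -1.0]] 8.05 [-0.34833541 -0.26547418  0.36447305]
lever_pad 0.84 [315.1 158.2] [427.5 223.9  93. ]
[315.25636157 219.42770058]
```

View pics/crop5.png

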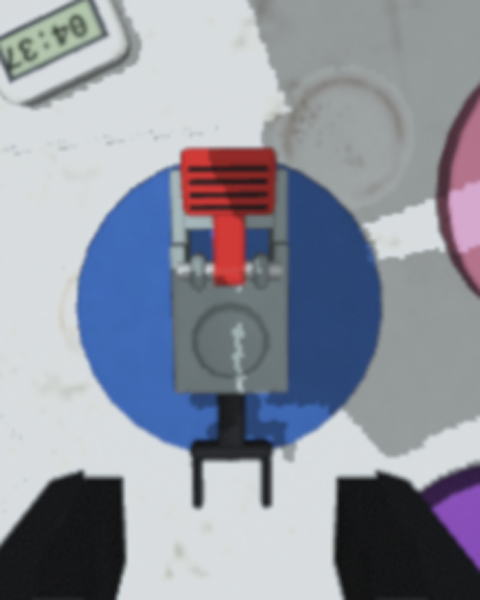

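The coupler sits flat and centred on the blue stand with its lever raised, and the pad is at crop (228,183). Now I'll press the pad with the fingers shut.

>>> {"fn": "jog_arm", "kwargs": {
  "motion": [
    {"fingers": 0,"slide": [0.03,0,0],"roll": 0},
    {"fingers": 0,"slide": [0.06,-0.0005,0.03],"roll": 0},
    {"fingers": 0,"slide": [0.06,-0.0005,0.08],"roll": 0},
    {"fingers": 0,"slide": [0.06,-0.0005,0.125],"roll": 0},
    {"fingers": 0,"slide": [0.06,-0.0005,0.135],"roll": 0}
  ]
}}

```text
time: 8.72
tcp_pos: [423.9, 224.4, 103.1]
orientation: [[-0.978, 0.208, -0.006], [0.208, 0.978, -0.001], [0.005, -0.003, -1.0]]
ft_force: [1.1, 0.3, 0.2]
gripper_width: 0.7
finger_force: 0.0
```

>>> {"fn": "jog_arm", "kwargs": {
  "motion": [
    {"fingers": 0,"slide": [0,0,0.007],"roll": 0},
    {"fingers": 0,"slide": [0,0,0.014],"roll": 0},
    {"fingers": 0,"slide": [0,0,0.019],"roll": 0},
    {"fingers": 0,"slide": [0,0,0.023],"roll": 0},
    {"fingers": 0,"slide": [0,0,0.024],"roll": 0}
  ]
}}

```text
time: 9.35
tcp_pos: [425.5, 224.9, 81.7]
orientation: [[-0.978, 0.208, -0.0], [0.208, 0.978, 0.0], [0.0, 0.0, -1.0]]
ft_force: [-1.0, -0.7, 3.0]
gripper_width: 0.8
finger_force: 1.2
```

>>> {"fn": "jog_arm", "kwargs": {
  "motion": [
    {"fingers": 0,"slide": [0,0,0.001],"roll": 0},
    {"fingers": 0,"slide": [0,0,0.002],"roll": 0},
    {"fingers": 0,"slide": [0,0,0.003],"roll": 0}
  ]
}}

```text
time: 9.72
tcp_pos: [425.5, 224.8, 79.1]
orientation: [[-0.978, 0.208, -0.0], [0.208, 0.978, 0.0], [0.0, 0.0, -1.0]]
ft_force: [-6.9, -0.2, 14.1]
gripper_width: 0.9
finger_force: 7.2
```

>>> {"fn": "jog_arm", "kwargs": {
  "motion": [
    {"fingers": 0,"slide": [0,0,0.001],"roll": 0},
    {"fingers": 0,"slide": [0,0,0.001],"roll": 0}
  ]
}}

```text
time: 9.98
tcp_pos: [425.5, 224.9, 78.9]
orientation: [[-0.978, 0.208, 0.0], [0.208, 0.978, 0.0], [-0.0, 0.0, -1.0]]
ft_force: [-8.8, -1.0, 17.2]
gripper_width: 0.5
finger_force: 8.9
```

The force keeps rising without travel, so the lever is at its stop, and 79 mm matches the pad's pressed height. I'll retreat and check.

>>> {"fn": "jog_arm", "kwargs": {
  "motion": [
    {"fingers": 0,"slide": [0,0,-0.01],"roll": 0},
    {"fingers": 0,"slide": [0,0,-0.06],"roll": 0},
    {"fingers": 0,"slide": [-0.03,0,-0.11],"roll": 0},
    {"fingers": 0,"slide": [-0.06,0,-0.16],"roll": 0},
    {"fingers": 0,"slide": [-0.06,0,-0.16],"roll": 0}
  ]
}}

```text
time: 10.6
tcp_pos: [486.8, 211.9, 240.9]
orientation: [[-0.978, 0.209, 0.007], [0.209, 0.978, 0.001], [-0.007, 0.003, -1.0]]
ft_force: [-0.8, -0.6, -1.0]
gripper_width: 0.2
finger_force: 0.0
```

```bash
python3 - <<'E'
from h import *
c,im=look("w6.png",[("lever_pad",79)])
cv2.imwrite("pics/crop6.png",cv2.resize(cv2.cvtColor(im,cv2.COLOR_RGB2BGR)[80:330,220:420],(480,600),interpolation=cv2.INTER_CUBIC))
E
```

```text
[485.  212.1 238.4] [[-0.978, 0.209, 0.002], [0.209, 0.978, 0.0], [-0.002, 0.001, -1.0]] 10.65 [-0.02981777  0.74092597 -0.84555584]
lever_pad 0.59 [315.9 151.2] [426.5 225.2  79. ]
```

View pics/crop6.png

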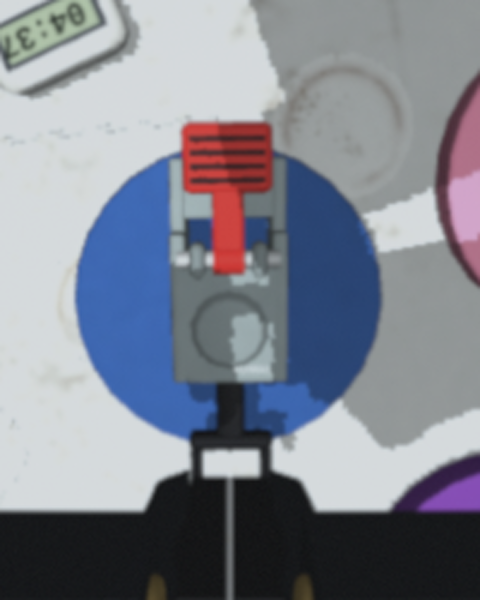

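The pad at crop (227,157) has moved outward and down relative to the housing, the coupler is still centred and flat on the blue stand, and the arm is clear.

```bash
python3 -c "
from h import *
print(job.close_job())"
```

```text
the job is handed in; nothing more can be done
None
```

The coupler sits flat and centred on the blue stand's ball with its red lever pressed to the stop and the arm clear; I handed the job in at about 11 s, and no verdict came back.

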